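# Reset the tripped breaker under the push-latched dust cover

## Task

One outlet of the bench supply box has lost its power because its breaker has tripped. Press the box's dust cover at the ribs so that it pops open by itself, press the one breaker button that stands further out than its two neighbours until it snaps in and stays in, then push the cover back down until it latches, and let go. Only press and push: lift nothing, and leave the small things lying round the box in their places.

Things in the scene. Friction and masses are not known exactly. Their poses are not given: they have to be found in the camera images.
- supply_box: grey flat box, fixed to the bench by two small tabs, 132 (x) x 204 (y) x 56 mm high, with black end cheeks and three outlets in its front face. Origin: centre of its underside; x from the outlet face to the back, where the cover is hinged, y along its length, z up. The cover lies over a bay 72 (x) x 120 (y) x 28 mm deep centred at x -6, y 20 mm; at the other end of the top are cooling slots
- dust_cover (a joint): angle of the cover about its hinge (rad): 0 latched, flush with the top; 1.75 fully open, standing up and leaning slightly back; -0.079 pressed in to its stop. Pressed below -0.065 and let go, the push-push latch changes over: if it was latched, a spring swings the cover open to 1.75 in about 1 s; if it was open, it stays latched near 0. Let go short of that, an open cover swings open again
- cover_press (a point): place to press, on the upper (outer) face of the dust cover, at raised ribs near the free edge; it moves with the cover. The cover is a flat grey plate, 68 mm from hinge to free edge, 118 mm wide, 3 mm thick; this point lies mid-width, 52 mm from the hinge line. There the cover goes in about 4 mm to its stop and latches or unlatches after 3 mm; it takes 1 to 2 N all the way, from any angle
- cover_hinge (a point): middle of the cover's hinge line, fixed on the box, 57.5 mm above the bench; the line runs along the box's y. The free edge stands to the box's -x side when shut and goes up and over to +x when it opens. Mind the bench lamp to the right of the box: its shade hangs 0.3 to 0.5 m above the bench edge, its arm runs back from it up to 0.65 m high
- breaker_a_knob (a joint): travel of the button of one of the three breakers (m): 0 standing out (tripped), 0.007 in (set). An over-centre spring snaps it to the nearer end: it takes about 4 N to push it past the middle, then it stays in. Just one of the three starts at 0; which place it has in the row changes
- breaker_a_top (a point): middle of the top of the black round button (12 mm across) of breaker a; it moves with the button, which is pushed straight down. Top at 45 mm above the bench when out, 38 mm when in (the box top is at 56 mm). The three stand 33 mm apart in a row along the box's y on the bay floor, 29 mm in front of the hinge line, under the cover
- breaker_b_knob (a joint): travel of the button of one of the three breakers (m): 0 standing out (tripped), 0.007 in (set). An over-centre spring snaps it to the nearer end: it takes about 4 N to push it past the middle, then it stays in. Just one of the three starts at 0; which place it has in the row changes
- breaker_b_top (a point): middle of the top of the black round button (12 mm across) of breaker b; it moves with the button, which is pushed straight down. Top at 45 mm above the bench when out, 38 mm when in (the box top is at 56 mm). The three stand 33 mm apart in a row along the box's y on the bay floor, 29 mm in front of the hinge line, under the cover
- breaker_c_knob (a joint): travel of the button of one of the three breakers (m): 0 standing out (tripped), 0.007 in (set). An over-centre spring snaps it to the nearer end: it takes about 4 N to push it past the middle, then it stays in. Just one of the three starts at 0; which place it has in the row changes
- breaker_c_top (a point): middle of the top of the black round button (12 mm across) of breaker c; it moves with the button, which is pushed straight down. Top at 45 mm above the bench when out, 38 mm when in (the box top is at 56 mm). The three stand 33 mm apart in a row along the box's y on the bay floor, 29 mm in front of the hinge line, under the cover
- film_can: black film can with grey lid, 33 mm across, 54 mm high, standing near the slotted end of the box; not to be disturbed. Origin: centre of its underside
- flux_jar: small jar with green cap, 45 mm across, 46 mm high, standing near the slotted end of the box; not to be disturbed. Origin: centre of its underside
- solder_spool: solder spool, 42 mm across, 22 mm high, standing beside the cover end of the box; not to be disturbed. Origin: centre of its underside
- scriber: scriber with wooden handle, 12 x 105 x 12 mm, lying in front of the outlets; not to be disturbed. Origin: centre of its underside

How it is judged:
On the way, in this order (a step that is already met when the one before it is completed fails the run):
1. the cover has popped open and stands open untouched (value of joint dust_cover above 1.5 rad and contact force between dust_cover and the fingers below 0.1 N), for 0.2 s.
2. the tripped breaker's button is in and stays in with nothing pressing on it (value of joint breaker_a_knob above 0.006 m and contact force between breaker_a_knob and the fingers below 0.1 N and value of joint dust_cover above 0.8 rad), for 0.2 s.
At the end, for the whole second after the job is handed in: the cover is latched shut by itself, flush within 2 mm at its free edge (joint within 0.03 rad of 0) and at rest, all three breaker buttons are in (at least 6 of 7 mm), and the four small things are within 25 mm of where they were (value of joint dust_cover between -0.03 and 0.03 rad and velocity of joint dust_cover between -0.02 and 0.02 rad/s and value of joint each of breaker_a_knob, breaker_b_knob, breaker_c_knob above 0.006 m and distance of each of film_can, flux_jar, solder_spool, scriber from where it was at the start of the episode below 0.025 m); the robot touches nothing.
It fails at once if the film can is pushed more than 25 mm out of its place or lifted more than 10 mm (distance of film_can from where it was at the start of the episode above 0.025 m or height (world z) of film_can above 0.01 m).
It fails at once if the flux jar is pushed more than 25 mm out of its place or lifted more than 10 mm (distance of flux_jar from where it was at the start of the episode above 0.025 m or height (world z) of flux_jar above 0.01 m).
It fails at once if the solder spool is pushed more than 25 mm out of its place or lifted more than 10 mm (distance of solder_spool from where it was at the start of the episode above 0.025 m or height (world z) of solder_spool above 0.01 m).
It fails at once if the scriber is pushed more than 25 mm out of its place or lifted more than 10 mm (distance of scriber from where it was at the start of the episode above 0.025 m or height (world z) of scriber above 0.01 m).
It also fails if it takes over 61 s, if anything falls off the work surface, if the arm or the gripper's body presses on something with over 40 N, if the wrist force passes 120 N, or if a joint passes its speed limit or range.

## Robot

A 6-joint arm with a two-finger parallel gripper is mounted at the origin on a cart in front of the work surface, level with it; the furniture and walls round the work are solid. World frame = base frame: x ahead of the robot, y to its left, z up, the work surface at z = 0. Lengths are in m, angles in rad, forces in N, time in s.
With the tool pointing down it reaches from about 0.375 to 0.9 m from the base axis. Payload 3.1 kg.
Tool frame: the origin (TCP) lies midway between the tips of the shut fingers; the grasp point (between the pads) lies 19 mm behind it (grip_depth is the distance from the TCP to the grasp point, in m); y points along the fingers, z is the direction in which the jaws open and shut, and the axes are right-handed (so a half turn about y gives the same grasp; the last joint's range is limited). The gripper opens to 85 mm and grips with 20 to 120 N. Pads are 22 mm wide; open, the fingers measure 114 mm over their backs; the gripper's body (76 mm by 85 mm) begins 54 mm behind the grasp point. The pads swing forward as they close: fully open they stand 13 mm farther back than shut.
Start: joints at [0.98, 0.527, 1.433, -0, 1.181, -0.178], TCP at [0.251, 0.572, 0.231] pointing down, gripper open.
Joint ranges: [-3.08, 3.08], [-0.75, 2.2], [0.22, 2.44], [-1.43, 4.57], [0, 2.65], [-2.85, 2.85]. Speed limits (rad/s): [2.79, 2.79, 3.14, 3.14, 3.14, 3.14].

## Interface

Orientations are given as a unit quaternion [x, y, z, w].
In Python, from station import sense, snapshot, camera_model, sign_off, grip_depth gives the robot as it stands.
- The arm moves only by the tool play_rows, never from a script. Its argument "deltas" is a list of rows, each a list of 6 numbers: the shift along the tool's x, y, z in m, then the turn, a rotation vector about the tool's x, y, z in rad. A call has 1 to 12 rows; each row is the pose to reach, as a shift and turn from the pose commanded when the call began, along the tool's axes at that moment; what a row does not reach only later rows make up. A row lasts 1/10 s, in which the tool goes at most 50 mm and 8.59 degrees, less where a joint would pass 70% of its speed; a pose out of reach is approached as far as the arm can. A call with a gripper value outside its range is refused whole. "gripper" is the finger opening in m, from 0 to 0.0854, set as the call begins (left out, the last holds). The fingers move at their own pace and stop on an object; "force" is the grip in N (left out, the last holds). Time passes only in rows, so rows that repeat a pose let the fingers close. It gives the time, the measured TCP pose, the force and the opening at its end, in the units of the state.
- sense(): the state, without advancing time (a new reading comes with each control period).
- snapshot(name): name is "scene" or "top" or "wrist"; returns the picture (480x640x3 uint8, red, green, blue); there is no depth.
- camera_model(name): a dict with "fx", "fy", "cx", "cy" (pixels), "camera_from_world" (4x4, takes a point from world to camera coordinates). Camera axes: x right, y up, looking along -z (the intrinsics and any distortion apply to the point x, -y, -z); pixel columns grow to the right and rows downward; lengths in m; the calibration is good to about 2 mm. A picture is of the moment at which its call begins: read the wrist's pose just before it. camera_model takes no time and is no camera call; for the wrist camera it gives the pose at the moment of the call.
- sign_off(): hands the job in, once; it reports no verdict.
The state is a dict: "t": time; "q": joint angles; "qd": joint speeds; "tau": joint torques, N m; "tcp_pos": TCP position; "tool_rot": TCP orientation; "force": force on the tool from outside, world axes, zero at the start; "ft_torque": the same for the moment, N m; "finger_gap": opening from 0.0 (shut) to 1.0 (fully open).
Only numpy, scipy, OpenCV 4.12 (cv2) and the standard library are available. Lean on these libraries where they do the work, as an engineer would, in place of code of your own. Each camera call takes 0.05 s, during which the arm holds its last target.

## Working session

There is one attempt and no reset: what is moved stays moved. The work goes in short steps, Python scripts to look and compute and a tool call to move; the robot and the scene stay as the last step left them, time stands still between calls to the robot, and variables do not carry over. Pictures are saved under pics/ and viewed, and the job is handed in when it is done.

Besides the shell and the picture viewer there is one more tool, called after ">>>" as name(argument=value, ...) on one line, values as JSON. play_rows: Moves the arm, as the interface text tells. Its arguments: {"type":"object","properties":{"deltas":{"type":"array"},"gripper":{"type":"number"},"force":{"type":"number"}},"required":["deltas"]}

```bash
ls; mkdir -p pics; python3 - <<'E'
from station import *
import cv2,numpy as np
s=sense();print(s)
for n in("scene","top","wrist"):
    m=camera_model(n);print(n,{k:(np.round(v,4).tolist()) for k,v in m.items()})
    cv2.imwrite(f"pics/{n}0.png",snapshot(n)[:,:,::-1])
E
```

```text
pics
{'t': 0.0, 'q': array([ 9.79473863e-01,  5.28465471e-01,  1.43391300e+00,  1.17828888e-05,
        1.18140515e+00, -1.78520932e-01]), 'qd': array([ 0.00040795, -0.00052017,  0.00017536, -0.00178981, -0.0005742 ,
       -0.0012628 ]), 'tau': array([ 2.35968228e-04, -4.42359674e+01, -1.78022271e+01, -3.12236016e-04,
        8.25540628e-03,  1.50165693e-06]), 'tcp_pos': array([0.25030819, 0.57189838, 0.23033065]), 'tool_rot': array([ 0.69281411, -0.14520923,  0.14462036, -0.69138111]), 'force': array([ 0.73951389, -0.45530082, -0.30047063]), 'ft_torque': array([-0.06122695,  0.05450542,  0.00775777]), 'finger_gap': 1.0018153284698532}
scene {'fx': 492.8944, 'fy': 492.8944, 'cx': 309.4768, 'cy': 236.1295, 'camera_from_world': [[-0.678, -0.7351, -0.0023, 0.3412], [0.3088, -0.2876, 0.9066, -0.2243], [-0.6671, 0.614, 0.422, -0.5367], [0.0, 0.0, 0.0, 1.0]]}
top {'fx': 496.8123, 'fy': 496.8123, 'cx': 301.1906, 'cy': 240.6659, 'camera_from_world': [[0.0027, -0.9999, -0.017, 0.0014], [0.98, -0.0007, 0.199, -0.5139], [-0.199, -0.0172, 0.9798, -0.8342], [0.0, 0.0, 0.0, 1.0]]}
wrist {'fx': 416.0391, 'fy': 416.0391, 'cx': 314.635, 'cy': 238.6444, 'camera_from_world': [[0.4009, 0.9161, -0.0014, -0.6241], [-0.8774, 0.3835, -0.2884, 0.037], [-0.2637, 0.1168, 0.9575, -0.3792], [0.0, 0.0, 0.0, 1.0]]}
```

View pics/scene0.png

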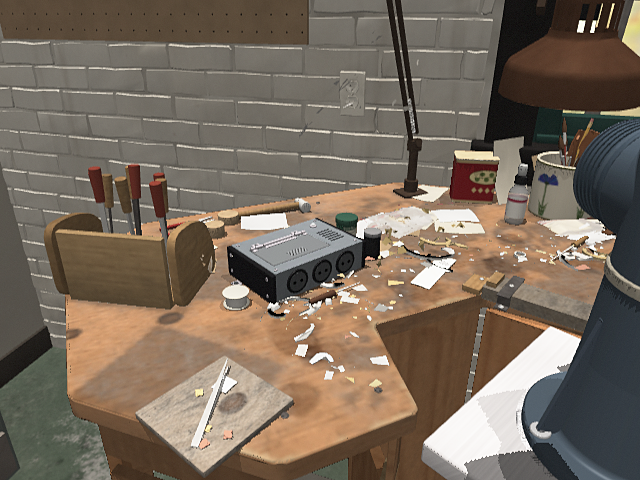

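View pics/top0.png

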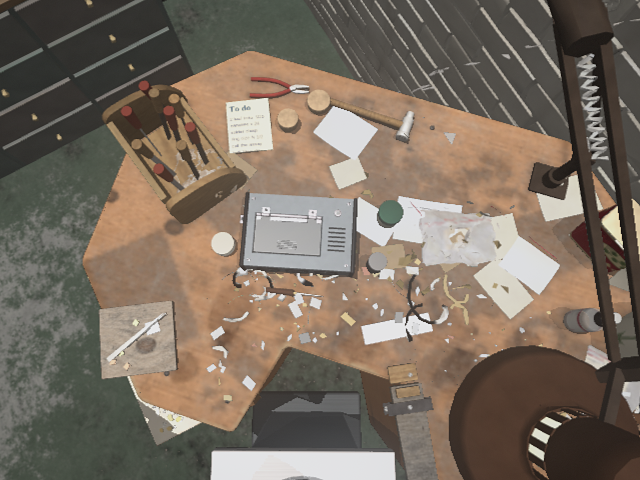

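View pics/wrist0.png

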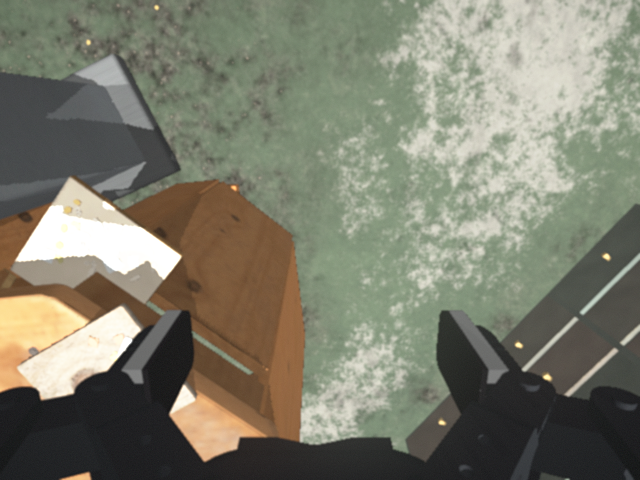

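The top view shows the box around (300,232), with the cover hinge brackets at (263,215) and (313,212), the ribs at (287,244), and the jar, can, spool and scriber around it. I'll zoom in and measure next.

```bash
cat > h.py <<'E'
import numpy as np,cv2
from station import *
from scipy.spatial.transform import Rotation as R
def ray(m,u,v):
    T=np.array(m["camera_from_world"]);r=T[:3,:3];c=-r.T@T[:3,3]
    d=r.T@np.array([(u-m["cx"])/m["fx"],-(v-m["cy"])/m["fy"],-1]);return c,d
def onz(m,u,v,z):
    c,d=ray(m,u,v);return c+d*(z-c[2])/d[2]
def px(m,p):
    T=np.array(m["camera_from_world"]);q=T[:3,:3]@np.array(p)+T[:3,3]
    return m["cx"]+m["fx"]*q[0]/-q[2], m["cy"]-m["fy"]*q[1]/-q[2]
E
python3 - <<'E'
from h import *
a=cv2.imread("pics/top0.png");c=a[170:310,200:420];cv2.imwrite("pics/top0z.png",cv2.resize(c,None,fx=3.6,fy=3.6,interpolation=cv2.INTER_CUBIC))
hsv=cv2.cvtColor(a,cv2.COLOR_BGR2HSV)
m=((hsv[...,1]<45)&(hsv[...,2]>70)).astype(np.uint8)
w=np.zeros_like(m);w[190:275,240:359]=1;m*=w
m=cv2.morphologyEx(m,cv2.MORPH_CLOSE,np.ones((9,9)));m=cv2.morphologyEx(m,cv2.MORPH_OPEN,np.ones((9,9)))
cs,_=cv2.findContours(m,0,2);k=max(cs,key=cv2.contourArea);r=cv2.minAreaRect(k);b=cv2.boxPoints(r);print(r,b)
M=camera_model("top")
P=[onz(M,u,v,.056) for u,v in b];print(np.round(P,4));print(np.mean(P,0))
for i in range(4):print(np.linalg.norm(P[i]-P[(i+1)%4]))
E
```

```text
((299.0969543457031, 233.50100708007812), (117.7693862915039, 80.19990539550781), 0.5846304297447205) [[239.80618 272.99805]
 [240.62448 192.8023 ]
 [358.38773 194.00397]
 [357.56943 274.1997 ]]
[[ 0.4552  0.1095  0.056 ]
 [ 0.6016  0.112   0.056 ]
 [ 0.5989 -0.1011  0.056 ]
 [ 0.4531 -0.0968  0.056 ]]
[0.52719857 0.00589728 0.056     ]
0.14648347108306686
0.21312743011007504
0.1457733385677682
0.20623465592808973
```

View pics/top0z.png

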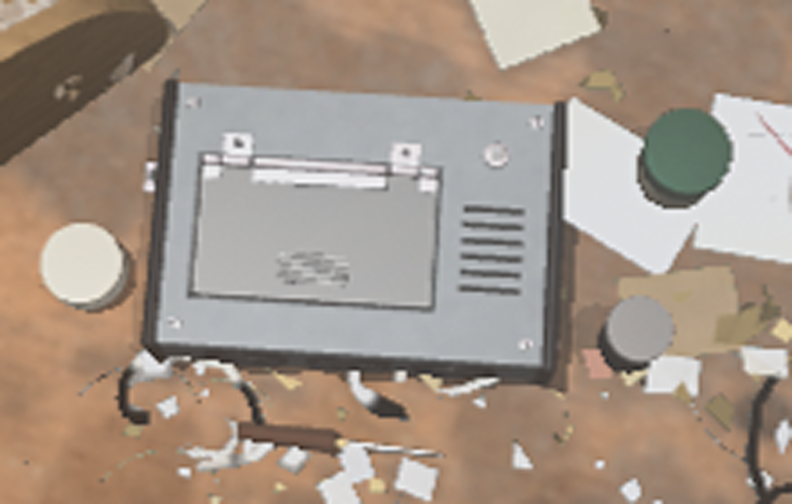

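```bash
python3 - <<'E'
from h import *
M=camera_model("top");S=camera_model("scene")
f=lambda u,v:onz(M,(u+.5)/3.6-.5+200,(v+.5)/3.6-.5+170,.056)
for n,p in dict(TL=(169,80),TR=(567,102),BR=(549,371),BL=(149,346),cBL=(190,297),cBR=(433,309),cTR=(440,167),cTL=(203,152),rib=(313,269)).items():print(n,np.round(f(*p),4))
a=cv2.imread("pics/scene0.png");c=a[200:320,210:400];cv2.imwrite("pics/sc0z.png",cv2.resize(c,None,fx=4.2,fy=4.2,interpolation=cv2.INTER_CUBIC))
T=np.array(M["camera_from_world"]);print(-T[:3,:3].T@T[:3,3])
E
```

```text
TL [0.6034 0.1012 0.056 ]
TR [ 0.5914 -0.0987  0.056 ]
BR [ 0.4558 -0.0873  0.056 ]
BL [0.468  0.1077 0.056 ]
cBL [0.4923 0.0881 0.056 ]
cBR [ 0.4863 -0.0312  0.056 ]
cTR [ 0.558 -0.035  0.056]
cTL [0.5659 0.0833 0.056 ]
rib [0.5063 0.0278 0.056 ]
[ 0.33758567 -0.01326629  0.91964015]
```

View pics/sc0z.png

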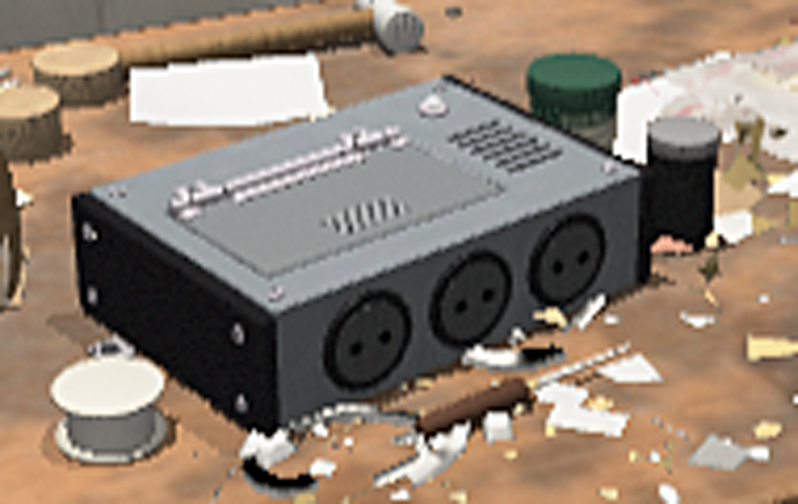

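```bash
cat >> h.py <<'E'
YAW=np.deg2rad(-3.3); C=np.array([.530,.006,0.])
BX=np.array([np.cos(YAW),np.sin(YAW),0]);BY=np.array([-np.sin(YAW),np.cos(YAW),0]);BZ=np.array([0,0,1.])
def box(x,y,z): return C+BX*x+BY*y+BZ*z
def rot(sgn,tilt=0):
    # tool y = down (tilted so body leans to -x by tilt), tool z = sgn*BY
    y=-BZ*np.cos(tilt)+BX*np.sin(tilt); z=sgn*BY; x=np.cross(y,z)
    return R.from_matrix(np.c_[x,y,z])
def pose():
    s=sense();return s,s["tcp_pos"],R.from_quat(s["tool_rot"])
def delta(p1,R1):
    s,p0,R0=pose()
    return np.r_[R0.inv().apply(p1-p0),(R0.inv()*R1).as_rotvec()].round(4).tolist()
E
python3 - <<'E'
from h import *
s,p,r=pose();print(r.as_matrix().round(3))
for g in(1,-1):
  for pt in [box(-.024,.02,.30)]:
    print(g,delta(pt,rot(g)))
W=camera_model("wrist")["camera_from_world"];W=np.array(W);print("cam in tool",r.inv().apply(-W[:3,:3].T@W[:3,3]-p), r.inv().apply(-W[2,:3]))
M=camera_model("top")
for u,v in((450,430),(520,346),(520,430)):print(onz(M,u,v,.32))
E
```

```text
[[ 0.916 -0.001  0.401]
 [-0.401 -0.001  0.916]
 [-0.    -1.    -0.002]]
1 [0.4537, -0.0689, -0.396, 0.0016, -0.3552, -0.0006]
-1 [0.4537, -0.0689, -0.396, 0.0009, 2.7863, 0.0023]
cam in tool [-7.40150895e-02 -1.42444352e-01 -3.28445863e-05] [2.88748919e-01 9.57404608e-01 6.91280934e-04]
[ 0.23942261 -0.17268109  0.32      ]
[ 0.33317545 -0.2596415   0.32      ]
[ 0.23986177 -0.25177749  0.32      ]
```

>>> play_rows(deltas=[[0.02,-0.005,-0.018,0,-0.02,0],[0.058,-0.012,-0.05,0,-0.05,0],[0.098,-0.02,-0.085,0,-0.08,0],[0.138,-0.03,-0.12,0,-0.11,0],[0.178,-0.035,-0.155,0,-0.14,0],[0.218,-0.04,-0.19,0,-0.17,0],[0.258,-0.045,-0.225,0,-0.2,0],[0.298,-0.05,-0.26,0,-0.23,0],[0.338,-0.055,-0.295,0,-0.26,0],[0.378,-0.06,-0.33,0,-0.29,0],[0.418,-0.065,-0.365,0,-0.32,0],[0.44,-0.07,-0.385,0,-0.345,0]], gripper=0)

```text
t: 1.35
tcp_pos: [0.4946, 0.052, 0.2998]
tool_rot: [-0.707, 0.024, -0.023, 0.707]
force: [0.9, -0.1, 0.7]
finger_gap: -0.002
```

```bash
python3 - <<'E'
from h import *
s,p,r=pose();print(s["t"],p,s["force"],s["finger_gap"])
print(delta(box(-.024,.02,.11),rot(1)))
cv2.imwrite("pics/w1.png",snapshot("wrist")[:,:,::-1])
E
```

```text
1.35 [0.49461202 0.0519592  0.29976687] [ 0.93408329 -0.1431712   0.73372589] -0.002300097890893136
[0.0143, 0.1898, -0.0238, -0.0003, -0.0094, -0.0006]
```

View pics/w1.png

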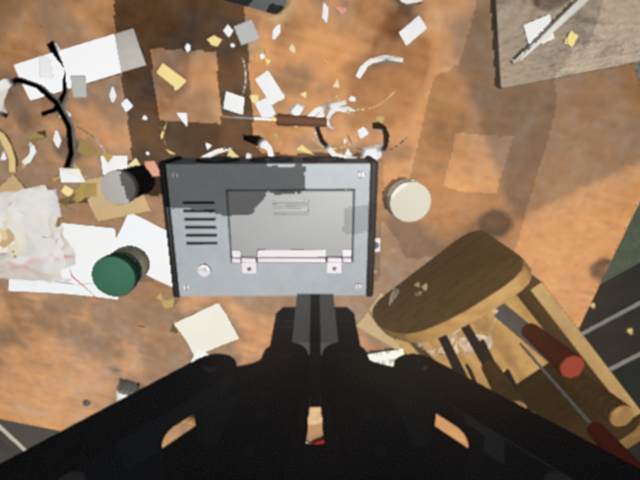

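The wrist view shows the box top with corners at about (176,296), (374,296), (378,158) and (163,158). The ribs are at (291,207) and the hinge is at row 255. I'll cross-check the pose from this view.

```bash
python3 - <<'E'
from h import *
W=camera_model("wrist")
for n,u,v in(("BL",377,159),("BR",165,160),("TR",176,296),("TL",373,296),("rib",291,207),("cfl",354,190),("cfr",228,190),("hl",353,255),("hr",230,255)):
    p=onz(W,u,v,.056);d=p-C;print(n,p.round(4),"box",round(d@BX,4),round(d@BY,4))
E
```

```text
BL [0.4722 0.103  0.056 ] box -0.0633 0.0935
BR [ 0.4594 -0.0919  0.056 ] box -0.0648 -0.1018
TR [ 0.596 -0.105  0.056] box 0.0723 -0.107
TL [0.6096 0.0953 0.056 ] box 0.0744 0.0937
rib [0.5117 0.0202 0.056 ] box -0.0191 0.0131
cfl [0.4995 0.0807 0.056 ] box -0.0348 0.0728
cfr [ 0.4912 -0.0376  0.056 ] box -0.0362 -0.0457
hl [0.5641 0.0769 0.056 ] box 0.03 0.0728
hr [ 0.5558 -0.0442  0.056 ] box 0.0286 -0.0486
```

>>> play_rows(deltas=[[0.005,0.03,-0.01,0,-0.005,0],[0.008,0.07,-0.016,0,-0.009,0],[0.01,0.11,-0.02,0,-0.009,0],[0.013,0.14,-0.024,0,-0.009,0],[0.014,0.15,-0.024,0,-0.009,0],[0.014,0.15,-0.024,0,-0.009,0],[0.014,0.15,-0.024,0,-0.009,0]])

```text
t: 2.1
tcp_pos: [0.5075, 0.0292, 0.1507]
tool_rot: [0.707, -0.02, 0.021, -0.707]
force: [-0.3, 0.1, 0.9]
finger_gap: 0.001
```

```bash
python3 - <<'E'
from h import *
s,p,r=pose();print(s["t"],p,s["force"],s["finger_gap"],s["qd"])
print(delta(box(-.024,.02,.065),rot(1)))
W=camera_model("wrist")
cv2.imwrite("pics/w2.png",snapshot("wrist")[:,:,::-1]);np.save("w2.npy",W["camera_from_world"])
E
```

```text
2.1 [0.50752164 0.02923336 0.15074333] [-0.33660144  0.14927106  0.89277006] 0.0009639328820179936 [-0.00178262 -0.02215811 -0.00925438 -0.00079888 -0.00451529 -0.00145229]
[-0.0004, 0.0857, -0.0019, 0.0001, -0.0009, 0.0017]
```

View pics/w2.png

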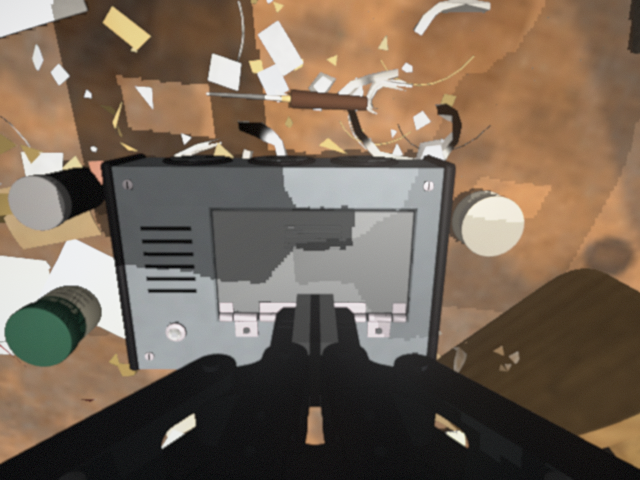

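```bash
python3 - <<'E'
from h import *
W=camera_model("wrist");W["camera_from_world"]=np.load("w2.npy")
for n,u,v in(("BL",452,164),("BR",106,164),("TR",134,369),("rib",320,229),("cfl",416,209),("cfr",212,209),("hl",408,307),("hr",220,305)):
    p=onz(W,u,v,.056);d=p-C;print(n,p.round(4),"box",round(d@BX,4),round(d@BY,4))
a=cv2.imread("pics/w2.png")[150:380,90:460];cv2.imwrite("pics/w2z.png",cv2.convertScaleAbs(cv2.resize(a,None,fx=2.1,fy=2.1),alpha=1.3))
E
```

```text
BL [0.4659 0.1097 0.056 ] box -0.07 0.0998
BR [ 0.4545 -0.0854  0.056 ] box -0.0701 -0.0956
TR [ 0.5879 -0.0942  0.056 ] box 0.0636 -0.0967
rib [0.4996 0.0332 0.056 ] box -0.032 0.0254
cfl [0.4907 0.0897 0.056 ] box -0.044 0.0813
cfr [ 0.4838 -0.029   0.056 ] box -0.0441 -0.0376
hl [0.5534 0.0855 0.056 ] box 0.0188 0.0807
hr [ 0.5452 -0.032   0.056 ] box 0.0173 -0.037
```

View pics/w2z.png

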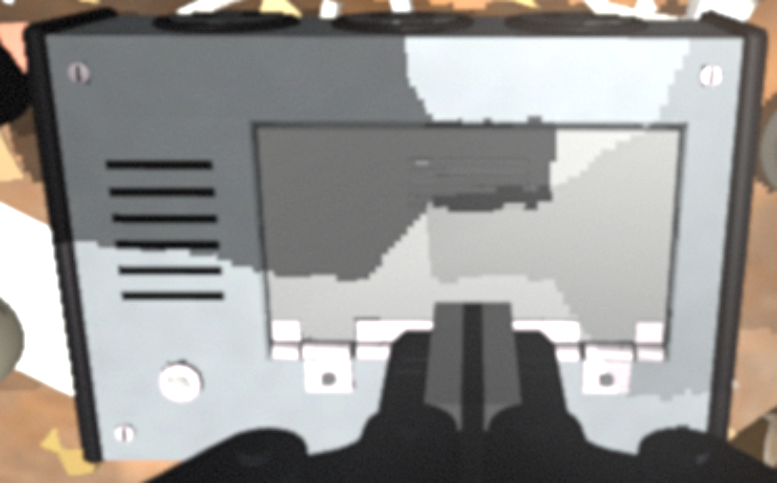

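>>> play_rows(deltas=[[-0.001,0.03,-0.001,0,-0.001,0.002],[-0.002,0.06,-0.001,0,-0.001,0.002],[-0.002,0.08,-0.001,0,-0.001,0.002],[-0.002,0.087,-0.001,0,-0.001,0.002],[-0.002,0.09,-0.001,0,-0.001,0.002],[-0.002,0.09,-0.001,0,-0.001,0.002],[-0.002,0.09,-0.001,0,-0.001,0.002]])

```text
t: 2.85
tcp_pos: [0.5057, 0.0281, 0.061]
tool_rot: [0.707, -0.02, 0.021, -0.707]
force: [0.4, -0.2, 1.0]
finger_gap: -0.002
```

>>> play_rows(deltas=[[0,0.001,0,0,0,0],[0,0.002,0,0,0,0],[0,0.003,0,0,0,0],[0,0.003,0,0,0,0]])

```text
t: 3.25
tcp_pos: [0.5046, 0.0282, 0.0568]
tool_rot: [-0.707, 0.021, -0.02, 0.707]
force: [0.2, 0.5, -0.9]
finger_gap: -0.001
```

>>> play_rows(deltas=[[0,0.001,0,0,0,0],[0,0.002,0,0,0,0],[0,0.002,0,0,0,0]])

```text
t: 3.55
tcp_pos: [0.5048, 0.0282, 0.0547]
tool_rot: [-0.707, 0.021, -0.02, 0.707]
force: [0.7, 0.4, 2.2]
finger_gap: -0.002
```

>>> play_rows(deltas=[[0,0.001,0,0,0,0],[0,0.0015,0,0,0,0],[0,0.0015,0,0,0,0]])

```text
t: 3.85
tcp_pos: [0.5049, 0.0281, 0.0533]
tool_rot: [-0.707, 0.021, -0.02, 0.707]
force: [1.1, -0.6, 1.6]
finger_gap: 0.001
```

>>> play_rows(deltas=[[0,0.0005,0,0,0,0],[0,0.001,0,0,0,0],[0,0.001,0,0,0,0]])

```text
t: 4.15
tcp_pos: [0.505, 0.0281, 0.0524]
tool_rot: [0.707, -0.021, 0.02, -0.707]
force: [0.8, 0.5, 2.1]
finger_gap: 0.0
```

```bash
sed -i 's/C=np.array(\[.530,.006,0.\])/C=np.array([.529,.007,0.])/' h.py; python3 - <<'E'
from h import *
s,p,r=pose();print(s["force"],p)
cv2.imwrite("pics/sc1.png",cv2.resize(snapshot("scene")[190:320,200:400,::-1],None,fx=4,fy=4))
s,p,r=pose();print(s["force"],p)
E
```

```text
[0.81800752 0.48271267 2.13701073] [0.50498296 0.02811016 0.05241434]
[0.70693775 0.48058127 2.11049125] [0.50497928 0.02810539 0.05242205]
```

View pics/sc1.png

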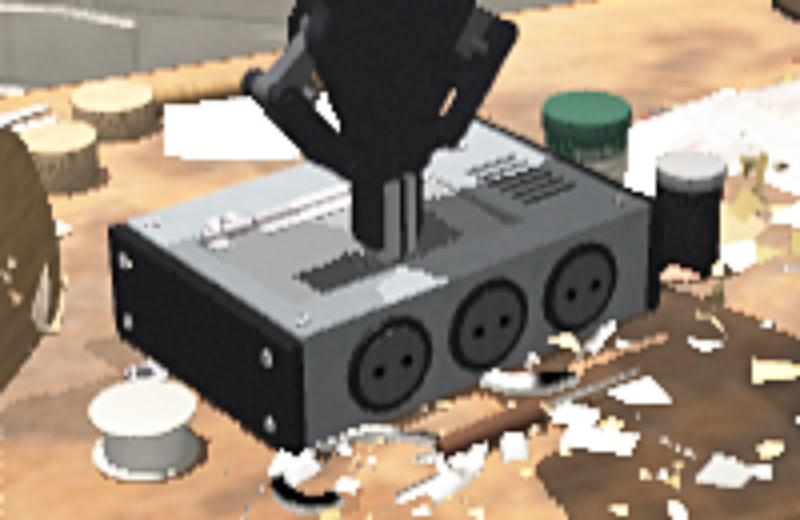

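The fingertips are on the ribs, pressing lightly at about 2 N, so the cover isn't at its stop yet.

>>> play_rows(deltas=[[0,0.0005,0,0,0,0],[0,0.001,0,0,0,0],[0,0.001,0,0,0,0]])

```text
t: 4.5
tcp_pos: [0.5051, 0.0281, 0.0518]
tool_rot: [0.707, -0.021, 0.02, -0.707]
force: [-0.8, -0.6, 7.5]
finger_gap: 0.005
```

>>> play_rows(deltas=[[0,0.0005,0,0,0,0],[0,0.001,0,0,0,0],[0,0.001,0,0,0,0]])

```text
t: 4.8
tcp_pos: [0.5052, 0.0281, 0.0513]
tool_rot: [0.707, -0.021, 0.02, -0.707]
force: [-0.8, -0.4, 10.8]
finger_gap: 0.002
```

Force rose to 11 N, so the cover is at its stop. I'll retreat up and toward the robot.

>>> play_rows(deltas=[[0,-0.01,0,0,0,0],[-0.02,-0.035,0,0,0,0],[-0.05,-0.065,0,0,0,0],[-0.075,-0.1,0,0,0,0],[-0.085,-0.135,0,0,0,0],[-0.085,-0.16,0,0,0,0],[-0.085,-0.16,0,0,0,0],[-0.085,-0.16,0,0,0,0],[-0.085,-0.16,0,0,0,0],[-0.085,-0.16,0,0,0,0],[-0.085,-0.16,0,0,0,0],[-0.085,-0.16,0,0,0,0]])

```text
t: 6.0
tcp_pos: [0.4198, 0.0331, 0.2097]
tool_rot: [-0.707, 0.022, -0.019, 0.707]
force: [-0.3, 0.5, -0.3]
finger_gap: -0.0
```

>>> play_rows(deltas=[[0,0,0,0,0,0],[0,0,0,0,0,0],[0,0,0,0,0,0]])

```text
t: 6.3
tcp_pos: [0.4201, 0.0331, 0.2104]
tool_rot: [-0.707, 0.021, -0.02, 0.707]
force: [0.0, 0.5, 0.4]
finger_gap: -0.002
```

```bash
python3 - <<'E'
from h import *
s,p,r=pose();print(s["t"],p,s["force"])
np.save("w3.npy",camera_model("wrist")["camera_from_world"])
cv2.imwrite("pics/w3.png",snapshot("wrist")[:,:,::-1])
cv2.imwrite("pics/sc2.png",cv2.resize(snapshot("scene")[150:320,200:400,::-1],None,fx=3.5,fy=3.5))
E
```

```text
6.3 [0.42014702 0.0330561  0.2104219 ] [0.01391764 0.49043047 0.40989238]
```

View pics/w3.png

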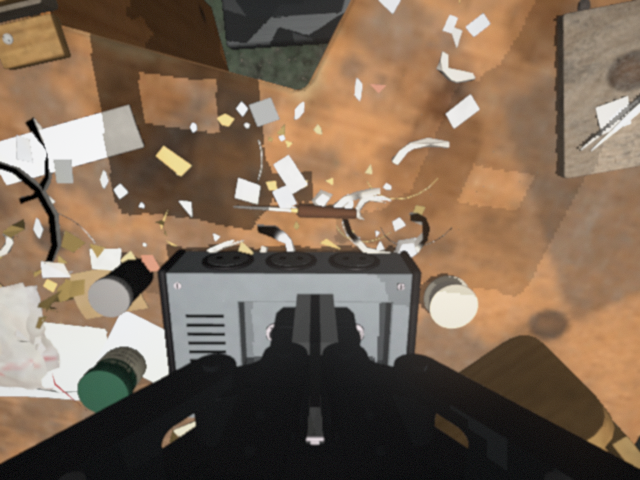

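View pics/sc2.png

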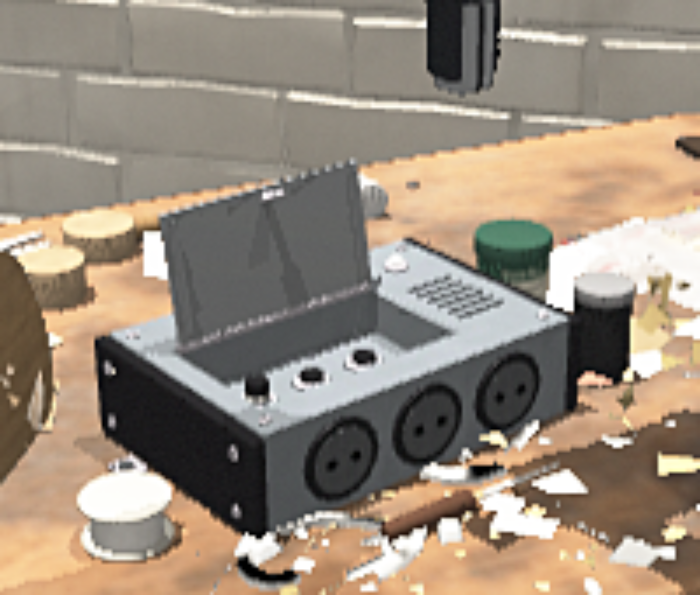

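The cover stands open. The three buttons appear at (257,380), (312,374) and (365,356) in the crop. The left one, on the +y side next to the spool, clearly stands out.

```bash
python3 - <<'E'
from h import *
S=camera_model("scene")
for u,v,z in((257,379,.045),(312,375,.038),(365,357,.038)):
    p=onz(S,200+u/3.5,150+v/3.5,z);d=p-C;print(p.round(4),"box",round(d@BX,4),round(d@BY,4))
im=snapshot("top")[:,:,::-1];cv2.imwrite("pics/top1z.png",cv2.resize(im[170:310,200:420],None,fx=3.6,fy=3.6,interpolation=cv2.INTER_CUBIC))
E
```

```text
[0.5285 0.0596 0.045 ] box -0.0035 0.0524
[0.524  0.0287 0.038 ] box -0.0063 0.0214
[ 0.5207 -0.0037  0.038 ] box -0.0076 -0.0112
```

View pics/top1z.png

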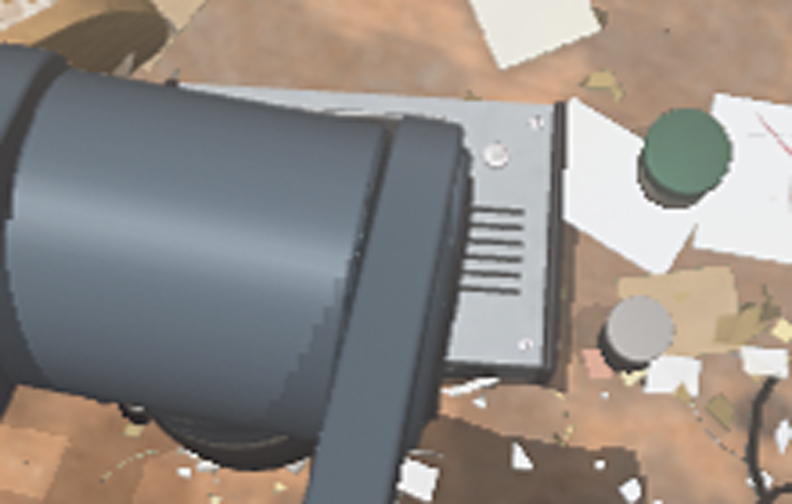

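```bash
python3 - <<'E'
from h import *
print(delta(box(-.006,.053,.15),rot(1,.1)))
print(delta(box(-.006,.053,.055),rot(1,.1)))
E
```

```text
[0.1042, 0.0603, 0.0333, 0.0, -0.0002, -0.1019]
[0.1044, 0.1553, 0.0333, 0.0, -0.0002, -0.1019]
```

>>> play_rows(deltas=[[0.01,0,0.005,0,0,-0.02],[0.035,0,0.012,0,0,-0.05],[0.065,0.01,0.022,0,0,-0.08],[0.09,0.03,0.03,0,0,-0.1],[0.104,0.06,0.033,0,0,-0.102],[0.104,0.09,0.033,0,0,-0.102],[0.104,0.12,0.033,0,0,-0.102],[0.104,0.145,0.033,0,0,-0.102],[0.104,0.155,0.033,0,0,-0.102],[0.104,0.155,0.033,0,0,-0.102],[0.104,0.155,0.033,0,0,-0.102]])

```text
t: 7.55
tcp_pos: [0.5264, 0.0601, 0.0559]
tool_rot: [0.707, 0.016, 0.056, -0.705]
force: [0.8, 0.1, 0.2]
finger_gap: 0.003
```

```bash
python3 - <<'E'
from h import *
s,p,r=pose();print(s["t"],p,s["force"])
print(delta(box(-.006,.053,.046),rot(1,.1)))
cv2.imwrite("pics/sc3.png",cv2.resize(snapshot("scene")[150:320,200:400,::-1],None,fx=3.5,fy=3.5))
E
```

```text
7.55 [0.52643002 0.06006635 0.05589195] [0.76674491 0.14526785 0.1621227 ]
[-0.0014, 0.0098, 0.0002, 0.0, -0.0002, 0.0017]
```

View pics/sc3.png

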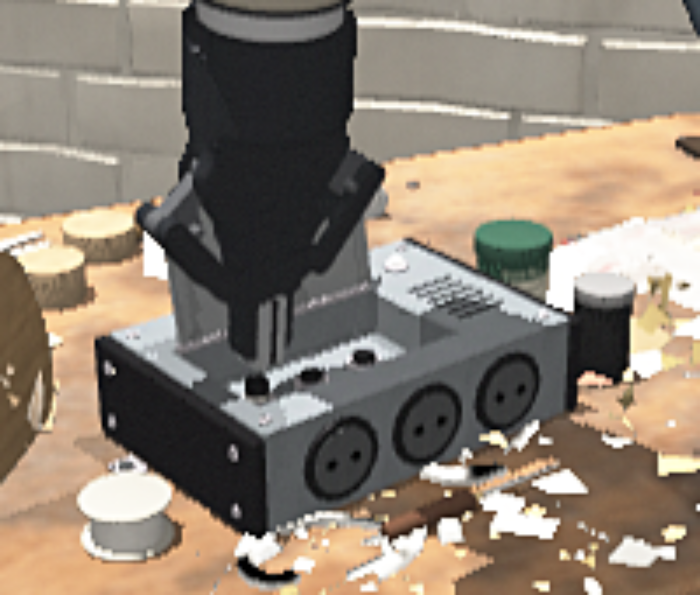

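```bash
python3 - <<'E'
from h import *
S=camera_model("scene");s,p,r=pose()
for q in (p,box(-.006,.053,.045),box(-.002,.053,.045)):
    u,v=px(S,q);print((u-200)*3.5,(v-150)*3.5)
E
```

```text
257.91106899456946 359.61510646591194
259.0915718063902 381.18286392510004
254.26132462550487 378.22888614870095
```

>>> play_rows(deltas=[[-0.001,0.004,0,0,0,0],[-0.001,0.008,0,0,0,0],[-0.001,0.011,0,0,0,0],[-0.001,0.013,0,0,0,0],[-0.001,0.013,0,0,0,0]])

```text
t: 8.1
tcp_pos: [0.5259, 0.06, 0.0421]
tool_rot: [0.707, 0.015, 0.056, -0.705]
force: [-0.4, -0.1, 0.5]
finger_gap: 0.002
```

>>> play_rows(deltas=[[0,0.001,0,0,0,0],[0,0.002,0,0,0,0],[0,0.003,0,0,0,0],[0,0.003,0,0,0,0]])

```text
t: 8.5
tcp_pos: [0.5261, 0.06, 0.039]
tool_rot: [0.707, 0.015, 0.056, -0.705]
force: [0.5, -0.6, 1.2]
finger_gap: 0.0
```

>>> play_rows(deltas=[[0,0.0005,0,0,0,0],[0,0.001,0,0,0,0],[0,0.001,0,0,0,0]])

```text
t: 8.8
tcp_pos: [0.5262, 0.06, 0.0382]
tool_rot: [0.707, 0.015, 0.056, -0.705]
force: [-0.4, -1.1, -1.0]
finger_gap: -0.002
```

>>> play_rows(deltas=[[0,0.0005,0,0,0,0],[0,0.001,0,0,0,0],[0,0.001,0,0,0,0]])

```text
t: 9.1
tcp_pos: [0.5264, 0.06, 0.0376]
tool_rot: [0.707, 0.015, 0.056, -0.705]
force: [-0.8, -0.3, 3.5]
finger_gap: -0.003
```

>>> play_rows(deltas=[[0,0.0005,0,0,0,0],[0,0.001,0,0,0,0],[0,0.001,0,0,0,0]])

```text
t: 9.4
tcp_pos: [0.5264, 0.06, 0.0374]
tool_rot: [0.707, 0.015, 0.056, -0.705]
force: [-2.3, -0.0, 10.8]
finger_gap: 0.002
```

The button is at its end stop (11 N at z 0.037). I'll retract and check.

>>> play_rows(deltas=[[0,-0.01,0,0,0,0],[-0.005,-0.035,0,0,0,0],[-0.01,-0.07,0,0,0,0],[-0.03,-0.11,0,0,0,0],[-0.06,-0.15,0,0,0,0],[-0.09,-0.17,0,0,0,0.05],[-0.1,-0.18,0,0,0,0.1],[-0.1,-0.18,0,0,0,0.1],[-0.1,-0.18,0,0,0,0.1]])

```text
t: 10.3
tcp_pos: [0.41, 0.0667, 0.2055]
tool_rot: [0.707, -0.02, 0.021, -0.707]
force: [0.6, 0.2, -0.2]
finger_gap: 0.004
```

```bash
python3 - <<'E'
from h import *
s,p,r=pose();print(s["t"],p,s["force"])
cv2.imwrite("pics/sc4.png",cv2.resize(snapshot("scene")[150:320,200:400,::-1],None,fx=3.5,fy=3.5))
E
```

```text
10.3 [0.40995039 0.06665805 0.20552308] [ 0.64624083  0.20572335 -0.19314452]
```

View pics/sc4.png

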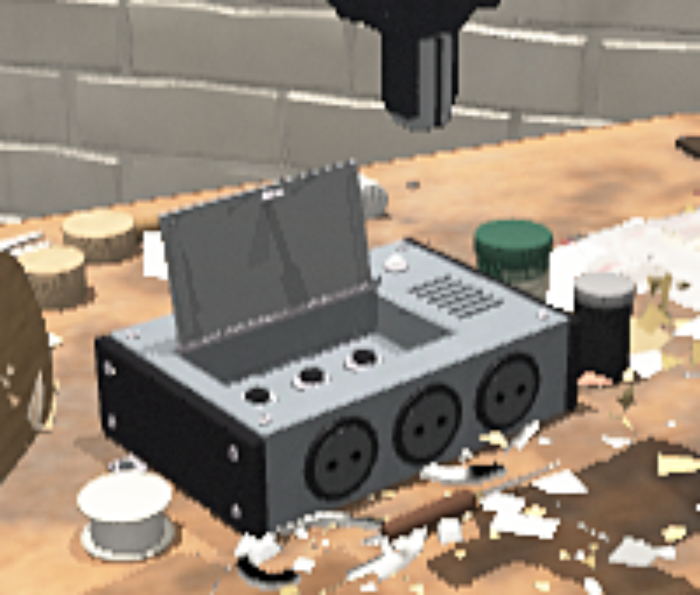

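All three buttons are now level, and the cover still stands open. Next I'll go over and behind the cover.

```bash
python3 - <<'E'
from h import *
print(delta(box(.085,.02,.2),rot(1)))
print(delta(box(.085,.02,.107),rot(1)))
E
```

```text
[0.2076, 0.0053, -0.0326, 0.0, -0.0003, 0.0009]
[0.2075, 0.0983, -0.0326, 0.0, -0.0003, 0.0009]
```

>>> play_rows(deltas=[[0.015,-0.01,-0.003,0,0,0],[0.045,-0.01,-0.008,0,0,0],[0.08,-0.01,-0.014,0,0,0],[0.115,-0.01,-0.02,0,0,0],[0.15,-0.01,-0.025,0,0,0],[0.18,-0.01,-0.03,0,0,0],[0.2,0,-0.032,0,0,0],[0.208,0.01,-0.033,0,0,0],[0.208,0.01,-0.033,0,0,0],[0.208,0.01,-0.033,0,0,0]])

```text
t: 11.35
tcp_pos: [0.6133, 0.0221, 0.1939]
tool_rot: [-0.707, 0.022, -0.019, 0.707]
force: [0.4, -0.0, 0.4]
finger_gap: 0.001
```

```bash
python3 - <<'E'
from h import *
s,p,r=pose();print(s["t"],p,s["force"])
print(delta(box(.085,.02,.107),rot(1)))
cv2.imwrite("pics/sc5.png",snapshot("scene")[:,:,::-1])
E
```

```text
11.35 [0.61327611 0.0221441  0.19394862] [ 0.42489186 -0.01835439  0.39304304]
[0.0021, 0.0869, -0.0, -0.0004, -0.0, -0.004]
```

View pics/sc5.png

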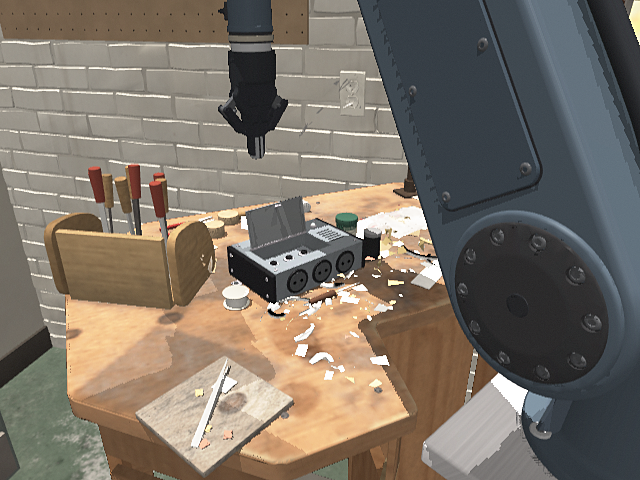

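>>> play_rows(deltas=[[0.001,0.01,0,0,0,0],[0.002,0.035,0,0,0,0],[0.002,0.06,0,0,0,0],[0.002,0.08,0,0,0,-0.004],[0.002,0.087,0,0,0,-0.004],[0.002,0.087,0,0,0,-0.004],[0.002,0.087,0,0,0,-0.004]])

```text
t: 12.1
tcp_pos: [0.6175, 0.0216, 0.1092]
tool_rot: [0.707, -0.018, 0.022, -0.707]
force: [0.6, -0.5, 0.9]
finger_gap: 0.002
```

```bash
python3 - <<'E'
from h import *
s,p,r=pose();d=p-C;print(s["t"],d@BX,d@BY,p[2],s["force"])
H=np.array([.027,.0575])
for th,rr in zip((90,75,60,50,40,30,22,15,10,6,3),(.05,.051,.052,.053,.054,.055,.056,.057,.058,.06,.061)):
    t=np.deg2rad(th);q=H+rr*np.array([-np.cos(t),np.sin(t)])+.0015*np.array([np.sin(t),np.cos(t)])+[.011,0]
    print(th,q.round(4),np.round(delta(box(q[0],.02,q[1]),rot(1))[:3],4))
cv2.imwrite("pics/sc6.png",cv2.resize(snapshot("scene")[120:320,180:400,::-1],None,fx=3,fy=3))
E
```

```text
12.1 0.08749736323373473 0.019718890008855926 0.109235138835485 [ 0.5751787  -0.46660449  0.85140458]
90 [0.0395 0.1075] [-0.048   0.0015  0.0003]
75 [0.0262 0.1072] [-0.0613  0.0017  0.0003]
60 [0.0133 0.1033] [-0.0742  0.0055  0.0003]
50 [0.0051 0.0991] [-0.0825  0.0097  0.0003]
40 [-0.0024  0.0934] [-0.09    0.0154  0.0003]
30 [-0.0089  0.0863] [-0.0965  0.0224  0.0003]
22 [-0.0134  0.0799] [-0.101   0.0288  0.0003]
15 [-0.0167  0.0737] [-0.1044  0.035   0.0003]
10 [-0.0189  0.069 ] [-0.1066  0.0396  0.0003]
6 [-0.0215  0.0653] [-0.1093  0.0434  0.0003]
3 [-0.0228  0.0622] [-0.1106  0.0464  0.0003]
```

View pics/sc6.png

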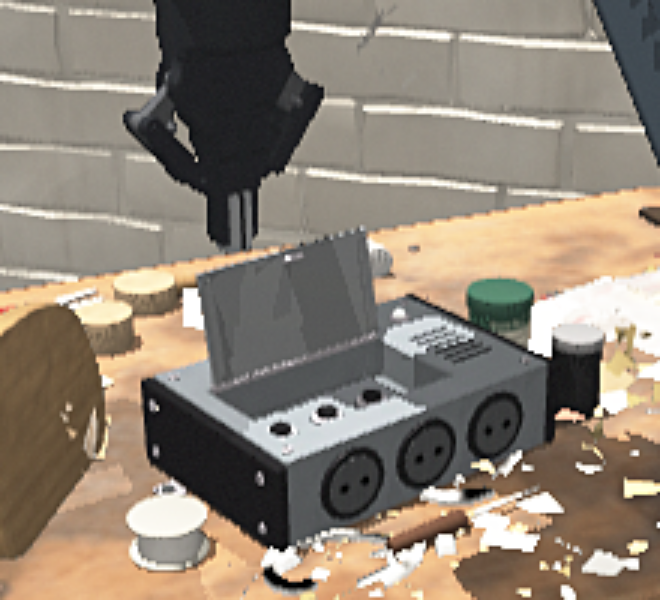

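>>> play_rows(deltas=[[-0.006,0.003,0,0,0,0],[-0.016,0.007,0,0,0,0],[-0.026,0.007,0,0,0,0],[-0.034,0.007,0,0,0,0],[-0.041,0.007,0,0,0,0],[-0.048,0.007,0,0,0,0],[-0.054,0.007,0,0,0,0],[-0.054,0.007,0,0,0,0],[-0.054,0.007,0,0,0,0]])

```text
t: 13.05
tcp_pos: [0.5633, 0.0248, 0.1013]
tool_rot: [0.707, -0.019, 0.022, -0.707]
force: [1.6, 0.5, 1.3]
finger_gap: -0.001
```

```bash
python3 - <<'E'
from h import *
s,p,r=pose();d=p-C;print(s["t"],d@BX,d@BY,p[2],s["force"])
H=np.array([.027,.0575])
for th,rr in zip((75,60,50,40,30,22,15,10,6,3),(.047,.049,.051,.053,.055,.056,.057,.058,.06,.061)):
    t=np.deg2rad(th);q=H+rr*np.array([-np.cos(t),np.sin(t)])+.0015*np.array([np.sin(t),np.cos(t)])+[.011,0]
    print(th,q.round(4),np.round(delta(box(q[0],.02,q[1]),rot(1))[:3],4))
cv2.imwrite("pics/sc7.png",cv2.resize(snapshot("scene")[120:320,180:400,::-1],None,fx=3,fy=3))
E
```

```text
13.05 0.03317132621385727 0.019723379559876193 0.10126443266615812 [1.57228089 0.47201514 1.25542512]
75 [0.0273 0.1033] [-0.0059 -0.002   0.0003]
60 [0.0148 0.1007] [-0.0184  0.0005  0.0003]
50 [0.0064 0.0975] [-0.0268  0.0036  0.0003]
40 [-0.0016  0.0927] [-0.0348  0.0084  0.0003]
30 [-0.0089  0.0863] [-0.0421  0.0148  0.0003]
22 [-0.0134  0.0799] [-0.0466  0.0212  0.0003]
15 [-0.0167  0.0737] [-0.05    0.0273  0.0003]
10 [-0.0189  0.069 ] [-0.0522  0.032   0.0003]
6 [-0.0215  0.0653] [-0.0548  0.0358  0.0003]
3 [-0.0228  0.0622] [-0.0562  0.0388  0.0003]
```

View pics/sc7.png

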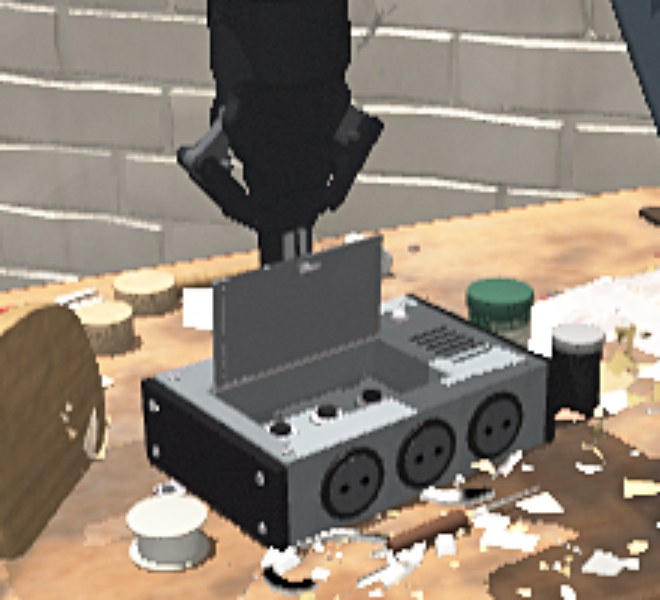

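The cover has come forward past vertical, with the fingers behind its upper edge as planned. I'll keep pushing over and down.

>>> play_rows(deltas=[[-0.006,0,0,0,0,0],[-0.012,0,0,0,0,0],[-0.018,0.001,0,0,0,0],[-0.023,0.002,0,0,0,0],[-0.027,0.004,0,0,0,0],[-0.031,0.006,0,0,0,0],[-0.035,0.009,0,0,0,0],[-0.039,0.012,0,0,0,0],[-0.042,0.015,0,0,0,0],[-0.0445,0.018,0,0,0,0],[-0.0465,0.021,0,0,0,0],[-0.0465,0.021,0,0,0,0]])

```text
t: 14.3
tcp_pos: [0.5158, 0.0276, 0.0794]
tool_rot: [-0.707, 0.02, -0.021, 0.707]
force: [0.4, 0.2, 1.0]
finger_gap: -0.0
```

```bash
python3 - <<'E'
from h import *
s,p,r=pose();d=p-C;print(s["t"],d@BX,d@BY,p[2],s["force"])
for x,z in((-.0189,.069),(-.0228,.0622),(-.025,.058),(-.025,.0515)):print(delta(box(x,.02,z),rot(1)))
cv2.imwrite("pics/sc8.png",cv2.resize(snapshot("scene")[120:320,180:400,::-1],None,fx=3,fy=3))
E
```

```text
14.3 -0.014354808517800969 0.019777479819866158 0.07944529072134175 [0.40045348 0.1569401  0.95018322]
[-0.0046, 0.0104, 0.0002, -0.0002, -0.0002, 0.0021]
[-0.0085, 0.0172, 0.0002, -0.0002, -0.0002, 0.0021]
[-0.0107, 0.0214, 0.0002, -0.0002, -0.0002, 0.0021]
[-0.0107, 0.0279, 0.0002, -0.0002, -0.0002, 0.0021]
```

View pics/sc8.png

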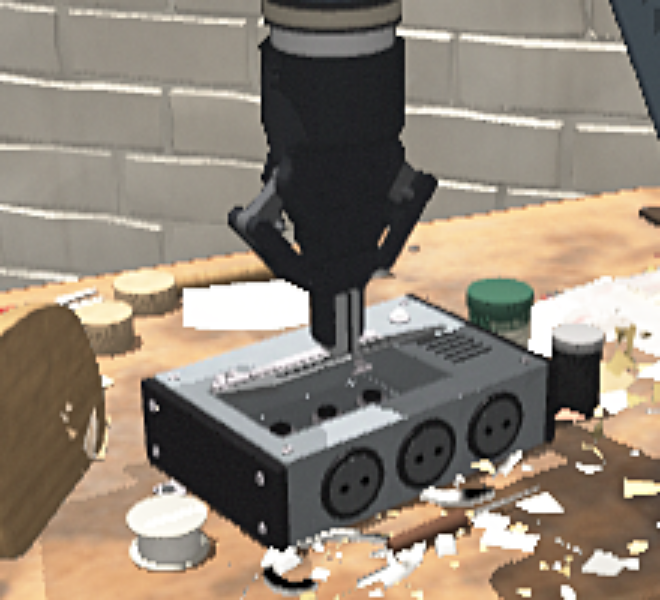

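The cover is seen edge-on at about 25° and is following the fingers. Next I'll press it down to the stop.

>>> play_rows(deltas=[[-0.002,0.003,0,0,0,0],[-0.0035,0.007,0,0,0,0],[-0.005,0.01,0,0,0,0],[-0.007,0.014,0,0,0,0.002],[-0.0085,0.017,0,0,0,0.002],[-0.01,0.02,0,0,0,0.002],[-0.0107,0.023,0,0,0,0.002],[-0.0107,0.025,0,0,0,0.002],[-0.0107,0.027,0,0,0,0.002],[-0.0107,0.027,0,0,0,0.002]])

```text
t: 15.35
tcp_pos: [0.5059, 0.0281, 0.0527]
tool_rot: [-0.707, 0.02, -0.021, 0.707]
force: [0.4, 0.6, 2.2]
finger_gap: 0.003
```

>>> play_rows(deltas=[[0,0.0005,0,0,0,0],[0,0.001,0,0,0,0],[0,0.001,0,0,0,0]])

```text
t: 15.65
tcp_pos: [0.506, 0.0281, 0.0523]
tool_rot: [0.707, -0.02, 0.021, -0.707]
force: [-0.5, -0.4, 5.1]
finger_gap: 0.001
```

>>> play_rows(deltas=[[0,0.0005,0,0,0,0],[0,0.001,0,0,0,0],[0,0.001,0,0,0,0],[0,0.001,0,0,0,0]])

```text
t: 16.05
tcp_pos: [0.506, 0.0281, 0.0516]
tool_rot: [0.707, -0.02, 0.021, -0.707]
force: [-1.4, 0.2, 7.0]
finger_gap: 0.002
```

>>> play_rows(deltas=[[0,-0.003,0,0,0,0],[0,-0.007,0,0,0,0],[0,-0.015,0,0,0,0],[-0.01,-0.04,0,0,0,0],[-0.04,-0.08,0,0,0,0],[-0.08,-0.12,0,0,0,0],[-0.09,-0.15,0,0,0,0],[-0.09,-0.15,0,0,0,0],[-0.09,-0.15,0,0,0,0],[-0.09,-0.15,0,0,0,0]])

```text
t: 17.05
tcp_pos: [0.4163, 0.0332, 0.2003]
tool_rot: [0.707, -0.02, 0.021, -0.707]
force: [-0.5, -0.3, 0.5]
finger_gap: -0.001
```

```bash
python3 - <<'E'
from h import *
s,p,r=pose();print(s["t"],p,s["force"])
cv2.imwrite("pics/sc9.png",cv2.resize(snapshot("scene")[150:320,200:400,::-1],None,fx=3.5,fy=3.5))
cv2.imwrite("pics/w9.png",snapshot("wrist")[:,:,::-1])
E
```

```text
17.05 [0.41634112 0.03318716 0.20027193] [-0.52704552 -0.32054549  0.52853031]
```

View pics/sc9.png

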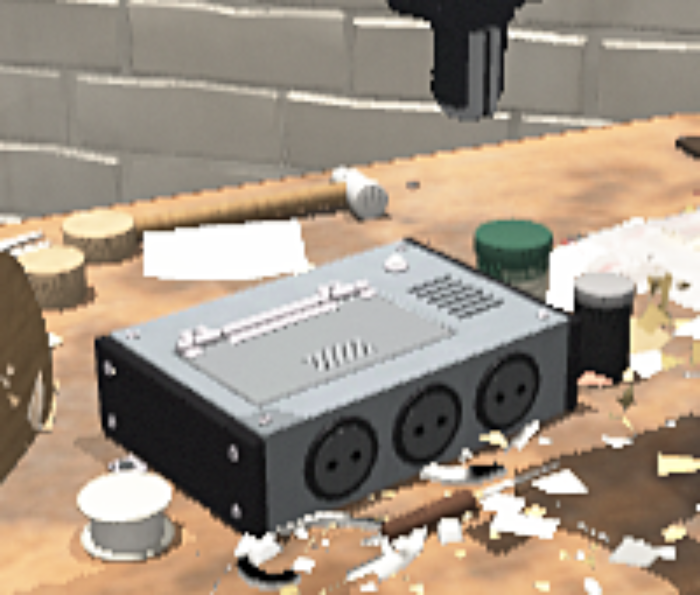

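View pics/w9.png

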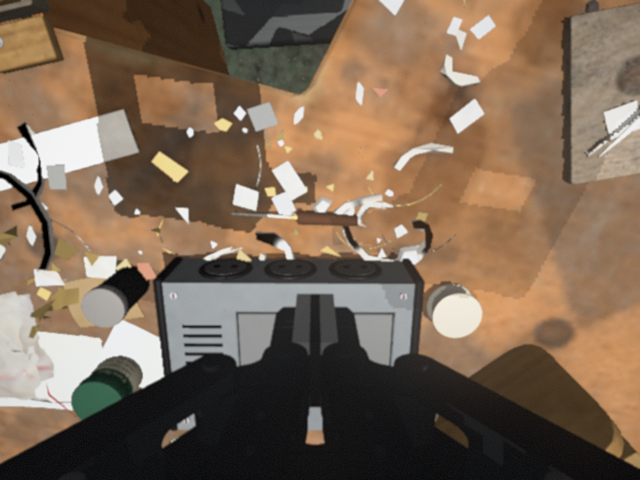

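The cover lies flush with nothing touching it. I'll hold briefly, check again and hand in.

>>> play_rows(deltas=[[0,0,0,0,0,0],[0,0,0,0,0,0],[0,0,0,0,0,0],[0,0,0,0,0,0],[0,0,0,0,0,0],[0,0,0,0,0,0],[0,0,0,0,0,0],[0,0,0,0,0,0],[0,0,0,0,0,0],[0,0,0,0,0,0]])

```text
t: 18.15
tcp_pos: [0.416, 0.0333, 0.2008]
tool_rot: [0.707, -0.02, 0.021, -0.707]
force: [-0.3, 0.2, -0.3]
finger_gap: -0.002
```

```bash
python3 - <<'E'
from h import *
b=snapshot("scene")[:,:,::-1];a=cv2.imread("pics/scene0.png")
d=cv2.absdiff(a,b)[205:325,215:395].max(2)
print("changed px vs start",(d>60).sum())
cv2.imwrite("pics/sc10.png",np.vstack([cv2.resize(x[200:320,210:400],None,fx=2.4,fy=2.4) for x in(a,b)]))
E
```

```text
changed px vs start 693
```

View pics/sc10.png

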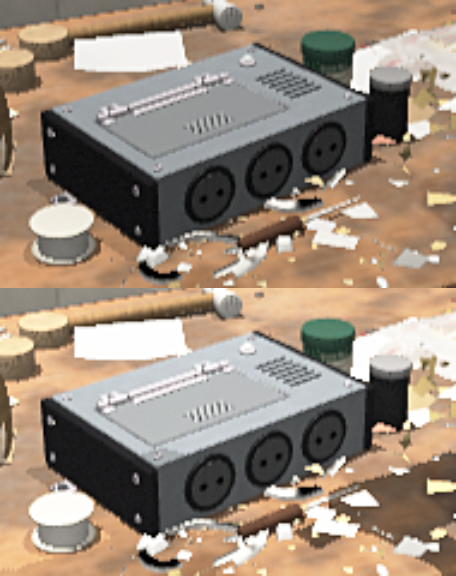

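The before and after views match apart from shadows: the cover is shut and the small things are where they were.

```bash
python3 -c "
from station import *
print(sign_off())"
```

```text
the job is handed in; nothing more can be done
None
```

The job is done and handed in at about 18 s of the 61 s allowed; `sign_off()` gives no verdict.

- **Cover opening:** I pressed the cover at the ribs to its stop (11 N) and backed away. The scene camera showed it standing open by itself.
- **Breaker:** The button that stood out was the one at the +y end of the row, next to the spool. I pressed it to its end stop (11 N). After I retracted, the picture showed all three buttons level with the cover still open.
- **Cover closing:** I pushed the cover over from behind and pressed it to its stop (7 N), then let go.

**Last checks:** More than 1 s after release the cover was still flush, the arm was clear with no contact force, and the can, jar, spool and scriber looked unmoved. These checks were by eye. A pixel comparison with the start picture flagged 693 changed pixels, which I put down to the arm's shadow.

**Disagreements:** The first wrist-camera measurement was about 6 mm off, probably because the arm was still moving. After it settled, the wrist and top views agreed to about 2 mm. The force reading did not clearly show the roughly 4 N snap of the button, so for the button being in I relied on the end stop and the picture.

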